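Index the cassette carousel to the reader and start the reading

ROBOT

A 7-joint arm with a two-finger parallel gripper is mounted at the origin on the work surface. World frame = base frame: x ahead of the robot, y to its left, z up, the work surface at z = 0. Lengths are in m, angles in degrees, forces in N, time in s.
With the tool pointing down it reaches from about 0.425 to 0.875 m from the base axis. Payload 4.7 kg.
Tool frame: the origin (TCP) lies on the centre line of the jaws, within the pads' length; the fingertips stand 8 mm ahead of it and the grasp point (between the pads) lies 11 mm behind it; z points along the fingers, y is the direction in which the jaws open and shut (so a half turn about z gives the same grasp; the last joint's range is limited). The gripper opens to 87 mm and grips with 3 to 60 N. Pads are 19 mm wide; open, the fingers measure 117 mm over their backs; the gripper's body (75 mm by 190 mm) begins 51 mm behind the grasp point.
Start: joints at [64.922, 18.392, -4.016, 83.108, 1.295, 78.541, -3.26], TCP at [0.284, -0.585, 0.231] pointing down, gripper open.
Joint ranges: [-163.93, 163.93], [-17.29, 119.83], [-79.2, 71.16], [3.27, 140.29], [-89.18, 269.18], [5.43, 117.66], [-154.24, 154.24]. Speed limits (degrees/s): [147.25, 147.25, 180, 180, 180, 180, 180].

INTERFACE

Orientations are given as [roll, pitch, yaw] about the fixed x, y, z axes, in that order (R = Rz(yaw) Ry(pitch) Rx(roll)).
In Python, from cell import env gives the robot as it stands. The module is installed in compiled form; this text tells all that it offers.
- The arm moves only by the tool move_arm, never from a script. Its argument "steps" is a list of rows, each a list of 2 entries, a list of its own where there are three numbers: the shift along the tool's x, y, z in m, then the turn about the tool's z in rad. A call has 1 to 20 rows; each row is the pose to reach, as a shift and turn from the pose commanded when the call began, along the tool's axes at that moment; what a row does not reach only later rows make up. A row lasts 1/8 s, in which the tool goes at most 62.5 mm and 10.7 degrees, less where a joint would pass 70% of its speed; a pose out of reach is approached as far as the arm can. A call with a gripper value outside its range is refused whole. "hand" is the closure, from -1 (fully open) to 1 (shut), set as the call begins (left out, the last holds). The fingers move at their own pace and stop on an object; "squeeze" is the grip in N (left out, the last holds). Time passes only in rows, so rows that repeat a pose let the fingers close. It gives the time, the measured TCP pose, the force and the opening at its end, in the units of the state.
- env.get_obs(): the state, without advancing time (a new reading comes with each control period).
- env.read_camera(name): name is "side" or "top"; returns (picture, depth): 420x560x3 uint8, red, green, blue; 420x560 float32, m along the optical axis (not along the pixel's ray), 0 where there is no reading.
- env.calibration(name): a dict with "intrinsics" (3x3 intrinsics, pixels), "position" and "orientation" of the camera in the world. Camera axes: x right, y up, looking along -z (the intrinsics and any distortion apply to the point x, -y, -z); pixel columns grow to the right and rows downward; lengths in m; the calibration is good to about 2 mm. A picture is of the moment at which its call begins. calibration takes no time and is no camera call.
- env.sign_off(): hands the job in, once; it reports no verdict.
Trained networks look in the newest picture that a camera, given by its name, has taken for a name from the list of things; names that differ only in an ending like _2 or _b are one class to them, and where a whole thing is asked for, a point or a joint stands for the part that bears it (a point fixed in the world has none). Each returns a list of dicts, best first, with "conf" (0 to 1); they miss things now and then, are a little off and sometimes report something else, mostly with a low value. They report only what shows in the picture. A call takes as long as a camera call.
- env.cut_out(camera, query): "region" (420x560 bool, what is visible of it) and "uv" ([column, row] in pixels, amid what is visible of it).
The state is a dict: "time_s": time; "qpos": joint angles; "joint_velocities": joint speeds; "effort": joint torques, N m; "tool_pos": TCP position; "tool_rot": TCP orientation; "force": force on the tool from outside, world axes, zero at the start; "wrist_torque": the same for the moment, N m; "grip_width": finger opening in m.
Only numpy, scipy, OpenCV 4.12 (cv2) and the standard library are available. Lean on these libraries where they do the work, as an engineer would, in place of code of your own. Each camera call takes 0.05 s, during which the arm holds its last target. There are 200 camera calls.

TASK

With a fingertip, push an arm of the three-armed test-cassette carousel round, gently and in whichever direction you like, until the orange-ended arm points at the blue mark of the reader and stays there; then press the green start button on the reader fully down and let it go, leaving the carousel in line. Nothing is to be grasped: do not lift or squeeze the carousel, do not press start before the orange arm is in line, and leave the tubes, bottle, cassettes, carton and cup where they stand.

Things in the scene. Friction and masses are not known exactly. Their poses are not given: they have to be found in the camera images.
- station: Fixed station, place and yaw vary. Origin on the bench under the carousel's axis; x points to the reader, z up. Dark grey round plate, radius 145 mm, top at 12 mm, under the carousel. Reader: white box beyond the plate, 90 (x) x 120 (y) x 45 mm high, x from 154 to 244 mm. Blue marks 10 mm wide on its top edge and on the plate's rim lie on the x axis.
- carousel (a joint): Angle of the carousel about its upright axis, rad, counterclockwise from above; 0 or any whole turn = orange-ended arm points exactly at the blue marks. Turns freely both ways, at least a full turn. Friction about 0.06 N m (under 1 N at an arm) keeps it where it is left; coasts under 1 degree after a slow push.
- liftoff (a joint): Height in m by which the carousel is raised off its seat on the spindle; 0 = seated, as it must stay (it is held down only by its weight, 2.5 to 5 N).
- hub (a point): Point on the carousel's turning axis, 30 mm above the bench. The grey hub has radius 30 mm, top 49 mm above the bench. Three straight aluminium arms, 120 degrees apart, reach from it to 135 mm from the axis; each is 24 mm wide, its upright sides 22 to 36 mm above the bench, a white cassette 22 mm wide fixed on it (top at 42 mm). Push an arm's side 70 to 100 mm from the axis.
- orange_tip (a point): Outermost point of the arm with the orange end cap (26 mm wide; the other two caps are grey), 135 mm from the carousel's axis, 30 mm above the bench; turns with the carousel.
- read_mark (a point): Fixed point in front of the reader, 135 mm from the carousel's axis and 30 mm above the bench, on the line of the blue marks: where the orange tip belongs.
- start (a joint): Travel of the green start button, m: 0 = up, 0.006 = fully down. It springs back by itself; fully down takes about 5 N, straight down.
- start_top (a point): Centre of the top of the green round start button (diameter 26 mm) on top of the reader, to one side of the reader's middle line.
- tube_a: Bystander: loose white capped sample tube, orange cap, standing upright on the bench beside the reader, 90 mm tall, foot diameter 30 mm. Origin under its foot.
- tube_b: Bystander: the same tube with a blue cap, on the other side of the reader.
- dropper: Bystander: loose small bottle with a red cap, diameter 28 mm, 70 mm tall, standing beside the base plate. Origin under its foot.
- cassette_a: Bystander: loose white test cassette lying flat beside the base plate, 70 x 22 x 6 mm, long side along its x. Origin under its centre.
- cassette_b: Bystander: the same kind of cassette, on the open bench to the robot's right.
- carton: Bystander: loose green carton 60 x 110 x 75 mm on the robot's right. Origin under its centre.
- cup: Bystander: loose clear cup, diameter 70 mm, 80 mm tall, on the robot's left. Origin under its foot.

How it is judged:
By the outcome, as a careful person would: the job done as asked, in the order asked, and still so for the second after the job is handed in, with the robot touching nothing.
It also fails if it takes over 54 s, if anything falls off the work surface, if the arm or the gripper's body presses on something with over 40 N, if the wrist force passes 120 N, or if a joint passes its speed limit or range.

## Working session

There is one attempt and no reset: what is moved stays moved. The work goes in short steps, Python scripts to look and compute and a tool call to move; the robot and the scene stay as the last step left them, time stands still between calls to the robot, and variables do not carry over. Pictures are saved under pics/ and viewed, about 8 in all and at most 12, crops included, and the job is handed in when it is done.

Besides the shell and the picture viewer there is one more tool, called by a JSON object that holds its "name" and its "arguments", one argument or row to a line. move_arm: Moves the arm, as the interface text tells. Its arguments: {"type":"object","properties":{"steps":{"type":"array"},"hand":{"type":"number"},"squeeze":{"type":"number"}},"required":["steps"]}

```bash
mkdir -p pics; cat > h.py <<'E'
import numpy as np, cv2
from cell import env
def shot(name,fn=None):
    p,d=env.read_camera(name)
    if fn: cv2.imwrite('pics/'+fn,p[:,:,::-1])
    return p,d
def Rc(c):
    o=np.array(c['orientation'],float)
    if o.shape==(3,3): return o
    from scipy.spatial.transform import Rotation as R
    if o.size==3: return R.from_euler('xyz',o,degrees=True).as_matrix()
    raise Exception(o)
def world(name,uv,depth):
    c=env.calibration(name);K=np.array(c['intrinsics']);uv=np.atleast_2d(uv).astype(float);depth=np.asarray(depth)
    x=(uv[:,0]-K[0,2])/K[0,0]*depth;y=(uv[:,1]-K[1,2])/K[1,1]*depth
    return np.stack([x,-y,-depth*np.ones_like(x)],1)@Rc(c).T+np.array(c['position'])
def atz(name,uv,z):
    a=world(name,uv,1.0);p=np.array(env.calibration(name)['position'])
    d=a-p;return p+d*((z-p[2])/d[:,2:3])
def pix(name,P):
    c=env.calibration(name);K=np.array(c['intrinsics']);q=(np.atleast_2d(P)-c['position'])@Rc(c)
    return np.stack([K[0,0]*q[:,0]/-q[:,2]+K[0,2],K[1,1]*-q[:,1]/-q[:,2]+K[1,2]],1)
E
python3 - <<'E'
from h import *
for n in('top','side'):
    shot(n,n+'1.png');print(env.calibration(n))
    for q in ['carousel','orange_tip','start_top','station','tube_a','dropper','cassette_a','carton','cup']:
        print(n,q,[(round(float(r['conf']),2),np.round(r['uv']),int(r['region'].sum())) for r in env.cut_out(n,q)][:3])
print(env.get_obs())
E
```

```text
{'intrinsics': array([[395.05018225,   0.        , 285.07358394],
       [  0.        , 395.05018225, 210.83931672],
       [  0.        ,   0.        ,   1.        ]]), 'position': array([ 0.3724895 , -0.00919738,  1.16523173]), 'orientation': array([ 10.7066522 ,  -0.23810257, -91.24184379])}
top carousel [(0.65, array([255., 238.]), 1182)]
top orange_tip [(0.7, array([255., 238.]), 1268)]
top start_top [(0.41, array([255., 168.]), 49), (0.35, array([284., 163.]), 142)]
top station [(0.58, array([258., 233.]), 8870)]
top tube_a [(0.7, array([210., 190.]), 149), (0.52, array([284., 163.]), 158)]
top dropper []
top cassette_a [(0.71, array([426., 272.]), 188), (0.55, array([325., 216.]), 170)]
top carton [(0.6, array([442., 194.]), 1143)]
top cup [(0.79, array([122., 212.]), 661)]
{'intrinsics': array([[390.45085465,   0.        , 280.53277645],
       [  0.        , 390.45085465, 211.94651778],
       [  0.        ,   0.        ,   1.        ]]), 'position': array([0.01911174, 0.839064  , 0.66847877]), 'orientation': array([  59.71021941,    0.74627636, -148.69647875])}
side carouse
[... 480 characters left out ...]
0.]), 1210)]
{'time_s': 1.0, 'qpos': array([64.92283007, 18.39087268, -4.01478572, 83.10935788,  1.29443616,
       78.53784877, -3.26118524]), 'joint_velocities': array([-0.06167727,  0.00695358, -0.02954185, -0.04022857,  0.00556181,
       -0.0149585 ,  0.01097023]), 'effort': array([-3.47369369e-04, -4.91116905e+01, -4.03050268e-01, -3.12778759e+01,
       -6.35855226e-02,  3.35756619e-02,  3.63850279e-05]), 'tool_pos': array([ 0.28374425, -0.58482633,  0.23058241]), 'tool_rot': array([1.79992986e+02, 2.52879250e-03, 2.58834616e+01]), 'force': array([-0.34122259,  0.39269856,  0.69974663]), 'wrist_torque': array([ 0.02649272, -0.0128457 , -0.00972957]), 'grip_width': 0.08713322713340588}
```

```bash
python3 - <<'E'
import cv2
a=cv2.imread('pics/top1.png')[130:310,100:480]; cv2.imwrite('pics/top1c.png',cv2.resize(a,None,fx=2.1,fy=2.1,interpolation=cv2.INTER_CUBIC))
a=cv2.imread('pics/side1.png')[120:380,100:460]; cv2.imwrite('pics/side1c.png',cv2.resize(a,None,fx=2.2,fy=2.2,interpolation=cv2.INTER_CUBIC))
E
```

```text
(no output)
```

View pics/top1c.png

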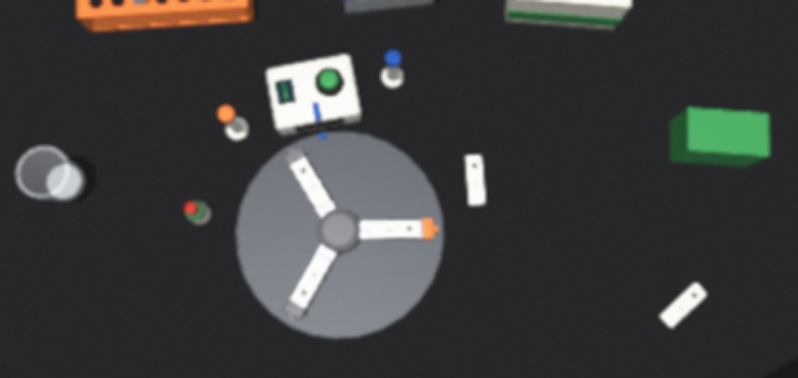

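View pics/side1c.png

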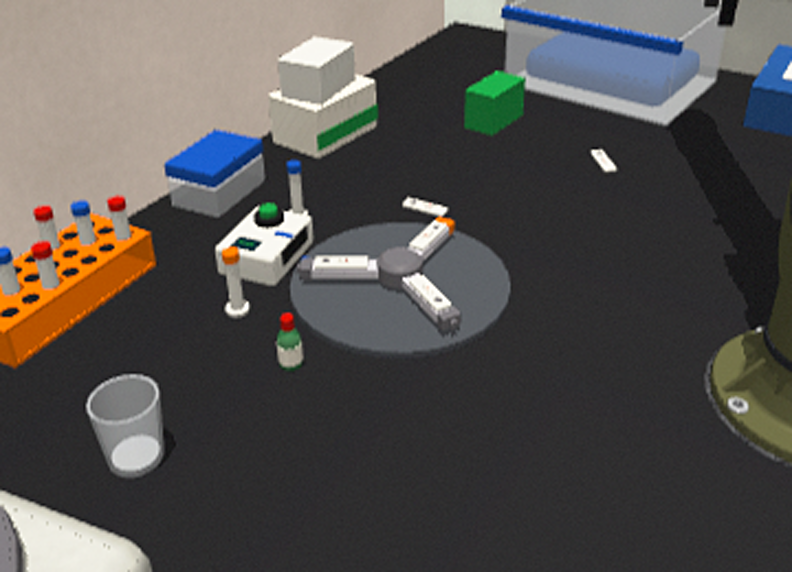

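The top view (crop scale 2.1) shows the hub at about (340,229), the orange arm pointing right to (430,229), and the blue marks above the hub at (317,112) and (322,135). The green button is at (329,81). The grey arms point up-left and down-left. The side view agrees. The carousel needs about 100° counterclockwise. Next I'll measure precisely.

```bash
cat >> h.py <<'E'
def meas(n,p,verbose=True):
    """masks by colour -> world points at known heights"""
    hsv=cv2.cvtColor(p,cv2.COLOR_RGB2HSV).astype(int);H,S,V=hsv[...,0],hsv[...,1],hsv[...,2]
    out={}
    def comps(m,amin):
        k,l,st,c=cv2.connectedComponentsWithStats(m.astype(np.uint8));return [(c[i],st[i,4],l==i) for i in range(1,k) if st[i,4]>=amin]
    out['blue']=[(c,a) for c,a,_ in comps((H>100)&(H<130)&(S>120)&(V>60),3)]
    out['orange']=[(c,a) for c,a,_ in comps((H>5)&(H<20)&(S>110)&(V>120),8)]
    out['green']=[(c,a) for c,a,_ in comps((H>45)&(H<85)&(S>100)&(V>50),20)]
    return out
E
python3 - <<'E'
from h import *
box={'top':(180,140,340,300),'side':(180,190,340,290)}
zs={'blue':(.045,.012),'orange':(.03,.09),'green':(.045,.055)}
for n in('top','side'):
    p,d=shot(n);m=meas(n,p);b=box[n]
    for k,v in m.items():
        for c,a in v:
            if b[0]<c[0]<b[2] and b[1]<c[1]<b[3]:
                print(n,k,np.round(c,1),a,[np.round(atz(n,c,z)[0],4).tolist() for z in zs[k]],'depth',np.round(world(n,c,d[int(c[1]+.5),int(c[0]+.5)])[0],4))
    r=env.cut_out(n,'station')[0]['region'];
    # plate: grey pixels, by depth height 8..16mm
    vv,uu=np.nonzero(d>0);W=world(n,np.stack([uu,vv],1),d[vv,uu])
    near=(np.hypot(W[:,0]-.3-.0,W[:,1]-.05)<.5)
    pl=np.zeros(d.shape,np.uint8)
    for name,lo,hi in(('plate',.007,.017),('cass',.036,.0445),('hub',.046,.053)):
        s=(W[:,2]>lo)&(W[:,2]<hi);im=np.zeros(d.shape,np.uint8);im[vv[s],uu[s]]=255
        cv2.imwrite(f'pics/m_{n}_{name}.png',im)
        reg=s&r[vv,uu];print(n,name,reg.sum(),np.round(W[reg].mean(0),4) if reg.any() else '',np.round(W[reg].min(0),3),np.round(W[reg].max(0),3))
E
```

```text
top blue [286.8 156.9] 62 [[0.7466, -0.027, 0.045], [0.7576, -0.0275, 0.012]] depth [ 0.7309 -0.0263  0.092 ]
top blue [250.4 183.1] 9 [[0.6687, 0.081, 0.045], [0.6775, 0.0836, 0.012]] depth [0.669  0.0811 0.0438]
top blue [253. 194.] 9 [[0.6359, 0.0737, 0.045], [0.6437, 0.0762, 0.012]] depth [0.6429 0.0759 0.0155]
top orange [207.2 183.7] 61 [[0.6735, 0.2102, 0.03], [0.6576, 0.1986, 0.09]] depth [0.6565 0.1978 0.0942]
top orange [304.1 238.6] 51 [[0.5044, -0.0718, 0.03], [0.4974, -0.0685, 0.09]] depth [ 0.5034 -0.0713  0.0381]
top green [256.2 167.8] 71 [[0.7148, 0.0638, 0.045], [0.7117, 0.0632, 0.055]] depth [0.707  0.0621 0.0705]
top green [235.4 173.4] 24 [[0.6992, 0.1251, 0.045], [0.6962, 0.1239, 0.055]] depth [0.6992 0.1251 0.0448]
top plate 6170 [0.502  0.0511 0.0123] [ 0.361 -0.093  0.007] [0.718 0.194 0.017]
top cass 1163 [0.5685 0.0642 0.0415] [ 0.39  -0.08   0.036] [0.752 0.151 0.044]
top hub 666 [0.6197 0.0739 0.0481] [ 0.429 -0.053  0.046] [0.75  0.147 0.053]
side blue [196.8 191.5] 697 [[0.9082, -0.0434, 0.045], [0.9552, -0.0901, 0.012]] depth [0.8622 0.0023 0.0773]
sid
[... 184 characters left out ...]
] depth [0.6695 0.083  0.0467]
side orange [302.8 221. ] 31 [[0.5051, -0.0776, 0.03], [0.4594, 0.0085, 0.09]] depth [ 0.4965 -0.0615  0.0412]
side orange [204.4 235.7] 55 [[0.7167, 0.1403, 0.03], [0.6512, 0.206, 0.09]] depth [0.6521 0.2051 0.0892]
side green [221.4 215.3] 57 [[0.7302, 0.0419, 0.045], [0.7188, 0.0547, 0.055]] depth [0.7057 0.0695 0.0665]
side green [230.7 273.5] 67 [[0.5302, 0.2542, 0.045], [0.522, 0.2636, 0.055]] depth [0.5303 0.2541 0.0448]
side plate 3742 [0.4929 0.0749 0.0129] [ 0.36  -0.091  0.007] [0.728 0.198 0.017]
side cass 723 [0.5333 0.0752 0.0411] [ 0.388 -0.077  0.036] [0.743 0.153 0.044]
side hub 500 [0.6295 0.0843 0.048 ] [0.456 0.016 0.046] [0.747 0.148 0.053]
```

```bash
cat >> h.py <<'E'
from scipy.optimize import least_squares
def cloud(n,d):
    vv,uu=np.nonzero(d>0);return world(n,np.stack([uu,vv],1),d[vv,uu]),uu,vv
def carousel(W,c):
    """angle of arms mod 120 from cassette-height points, world deg"""
    q=W[:,:2]-c;r=np.hypot(*q.T);s=(r>.045)&(r<.128)&(W[:,2]>.036)&(W[:,2]<.046)
    a=np.arctan2(q[s,1],q[s,0]);return np.rad2deg(np.angle(np.mean(np.exp(3j*a)*r[s])))/3,s.sum()
E
python3 - <<'E'
from h import *
for n in('top','side'):
    p,d=shot(n);W,u,v=cloud(n,d);c=np.array([.506,.052])
    # plate rim: fit circle by outer boundary of plate mask (z 7..17mm)
    s=(W[:,2]>.008)&(W[:,2]<.017)&(np.hypot(*(W[:,:2]-c).T)<.16)
    im=np.zeros(d.shape,np.uint8);im[v[s],u[s]]=1
    cn=max(cv2.findContours(im,cv2.RETR_EXTERNAL,cv2.CHAIN_APPROX_NONE)[0],key=len)[:,0]
    P=atz(n,cn,.012)[:,:2]
    f=least_squares(lambda x:np.hypot(*(P-x[:2]).T)-x[2],[*c,.145],loss='soft_l1',f_scale=.002)
    print(n,'plate',np.round(f.x,4))
    hs=(W[:,2]>.046)&(W[:,2]<.053)&(np.hypot(*(W[:,:2]-c).T)<.04);print('hub mean',W[hs].mean(0).round(4),hs.sum())
    # reader top
    rs=(W[:,2]>.041)&(W[:,2]<.049)&(W[:,0]>.64)&(np.abs(W[:,1]-.09)<.085)&(np.abs(W[:,0]-.7)<.07)
    (cx,cy),(w,h),a=cv2.minAreaRect(W[rs][:,:2].astype(np.float32)*1000);print('reader',cx,cy,w,h,a,rs.sum(), 'yaw from c',np.rad2deg(np.arctan2(cy/1000-f.x[1],cx/1000-f.x[0])))
    bs=(W[:,2]>.053)&(np.hypot(W[:,0]-.708,W[:,1]-.066)<.022);print('button',W[bs].mean(0).round(4),W[bs].max(0).round(4),W[bs].min(0).round(4),bs.sum())
    for cc in (f.x[:2],c,W[hs][:,:2].mean(0)): print('arm mod120',carousel(W,cc))
    for nm,(x0,y0) in {'tubeblue':(.735,-.025),'tubeor':(.655,.2),'drop':(.53,.255),'cassA':(.57,-.14)}.items():
        t=(W[:,2]>.005)&(np.hypot(W[:,0]-x0,W[:,1]-y0)<.05)&(np.hypot(*(W[:,:2]-c).T)>.16)
        print(nm,np.median(W[t],0).round(3),W[t].min(0).round(3),W[t].max(0).round(3))
E
```

```text
top plate [0.5048 0.0512 0.1428]
hub mean [0.5039 0.0508 0.049 ] 253
reader 699.03271484375 84.4258804321289 92.17979431152344 119.11650848388672 9.584601402282715 939 yaw from c 9.705781919748306
button [0.7081 0.0632 0.0616] [0.7285 0.0812 0.0719] [0.6898 0.0461 0.054 ] 140
arm mod120 (np.float64(30.029027001480827), np.int64(672))
arm mod120 (np.float64(30.083611757373774), np.int64(668))
arm mod120 (np.float64(30.041802874465105), np.int64(670))
tubeblue [ 0.727 -0.027  0.045] [ 0.692 -0.067  0.005] [0.776 0.024 0.096]
tubeor [0.654 0.195 0.054] [0.611 0.167 0.005] [0.698 0.242 0.094]
drop [0.532 0.24  0.045] [0.509 0.214 0.005] [0.561 0.273 0.076]
cassA [ 0.577 -0.14   0.007] [ 0.526 -0.168  0.005] [ 0.619 -0.096  0.012]
side plate [0.495  0.0624 0.1329]
hub mean [0.5024 0.0565 0.0495] 160
reader 698.0664672851562 89.03018951416016 91.85783386230469 120.03699493408203 10.017084121704102 515 yaw from c 7.4664946405199
button [0.7058 0.0686 0.0612] [0.7276 0.084  0.0712] [0.6892 0.045  0.0532] 102
arm mod120 (np.float64(29.169604885704686), np.int64(486))
arm mod120 (np.float64(29.93958511640972), np.int64(490))
arm mod120 (np.float64(29.770463225568648), np.int64(499))
tubeblue [ 0.728 -0.021  0.056] [ 0.718 -0.038  0.006] [ 0.746 -0.012  0.093]
tubeor [0.653 0.204 0.049] [0.643 0.187 0.005] [0.671 0.215 0.093]
drop [0.529 0.255 0.039] [0.518 0.239 0.005] [0.544 0.264 0.072]
cassA [ 0.575 -0.138  0.007] [ 0.542 -0.152  0.005] [ 0.612 -0.126  0.01 ]
```

```bash
cat >> h.py <<'E'
def rows(p0,yaw0,poses):
    """world poses (x,y,z,yaw deg) -> rows from commanded pose p0,yaw0 (tool down)"""
    c,s=np.cos(np.deg2rad(yaw0)),np.sin(np.deg2rad(yaw0));o=[]
    for x,y,z,w in poses:
        dx,dy,dz=x-p0[0],y-p0[1],z-p0[2]
        o.append([[round(c*dx+s*dy,3),round(s*dx-c*dy,3),round(-dz,3)],round(float(-np.deg2rad(w-yaw0)),3)])
    print(str(o).replace('np.float64(','').replace('),',',').replace(')]',']'))
def lin(a,b,n): return [np.array(a)+(np.array(b)-a)*(i+1)/n for i in range(n)]
def now():
    o=env.get_obs();print('t',o['time_s'],np.round(o['tool_pos'],4),np.round(o['tool_rot'],2),'F',np.round(o['force'],2),np.round(o['grip_width'],4));return o
E
python3 - <<'E'
from h import *
p0=[.2837,-.5848,.2306];y0=25.88
rows(p0,y0,lin([*p0,y0],[.45,-.027,.12,0],14)+[[.45,-.027,.12,0]]*1+lin([.45,-.027,.12,0],[.45,-.027,.033,0],3)+[[.45,-.027,.033,0]])
E
```

```text
[[[0.028, -0.031, 0.008], 0.032], [[0.056, -0.061, 0.016], 0.065], [[0.084, -0.092, 0.024], 0.097], [[0.112, -0.123, 0.032], 0.129], [[0.14, -0.153, 0.04], 0.161], [[0.168, -0.184, 0.047], 0.194], [[0.197, -0.215, 0.055], 0.226], [[0.225, -0.245, 0.063], 0.258], [[0.253, -0.276, 0.071], 0.29], [[0.281, -0.307, 0.079], 0.323], [[0.309, -0.337, 0.087], 0.355], [[0.337, -0.368, 0.095], 0.387], [[0.365, -0.399, 0.103], 0.419], [[0.393, -0.429, 0.111], 0.452], [[0.393, -0.429, 0.111], 0.452], [[0.393, -0.429, 0.14], 0.452], [[0.393, -0.429, 0.169], 0.452], [[0.393, -0.429, 0.198], 0.452], [[0.393, -0.429, 0.198], 0.452]]
```

{"name": "move_arm", "arguments": {
  "steps": [
    [[0.028, -0.031, 0.008], 0.032],
    [[0.056, -0.061, 0.016], 0.065],
    [[0.084, -0.092, 0.024], 0.097],
    [[0.112, -0.123, 0.032], 0.129],
    [[0.14, -0.153, 0.04], 0.161],
    [[0.168, -0.184, 0.047], 0.194],
    [[0.197, -0.215, 0.055], 0.226],
    [[0.225, -0.245, 0.063], 0.258],
    [[0.253, -0.276, 0.071], 0.29],
    [[0.281, -0.307, 0.079], 0.323],
    [[0.309, -0.337, 0.087], 0.355],
    [[0.337, -0.368, 0.095], 0.387],
    [[0.365, -0.399, 0.103], 0.419],
    [[0.393, -0.429, 0.111], 0.452],
    [[0.393, -0.429, 0.111], 0.452],
    [[0.393, -0.429, 0.14], 0.452],
    [[0.393, -0.429, 0.169], 0.452],
    [[0.393, -0.429, 0.198], 0.452],
    [[0.393, -0.429, 0.198], 0.452]
  ],
  "hand": 1
}}

```text
time_s: 3.68
tool_pos: [0.448, -0.028, 0.031]
tool_rot: [-180.0, 0.3, -0.1]
force: [-0.5, 1.0, 0.0]
grip_width: 0.0003
```

```bash
python3 - <<'E'
from h import *
now();shot('side','side2.png');shot('top','top2.png')
a=cv2.imread('pics/top2.png')[130:310,170:350];b=cv2.imread('pics/side2.png')[130:310,180:360]
cv2.imwrite('pics/v2.png',cv2.resize(np.hstack([a,b]),None,fx=2.2,fy=2.2,interpolation=cv2.INTER_CUBIC))
E
```

```text
t 3.675 [ 0.448 -0.028  0.031] [-1.7997e+02  2.6000e-01 -6.0000e-02] F [-0.5   1.05  0.05] 0.0003
```

View pics/v2.png

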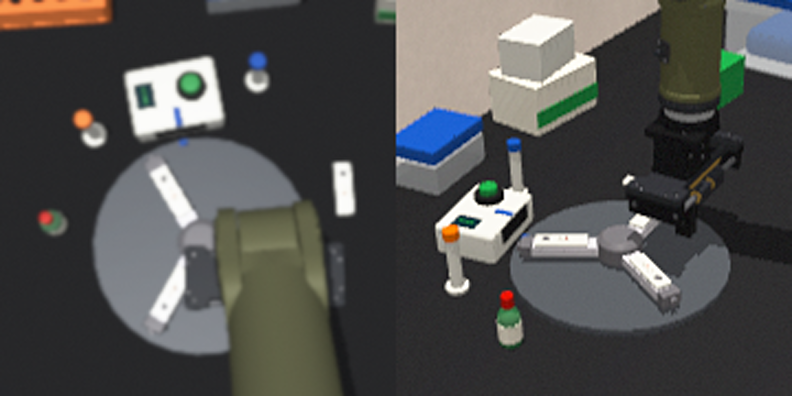

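The picture shows the closed fingers beside the orange arm on the robot's side. The carousel hasn't moved, and the tubes and cassettes are clear. Starting the push along an arc.

```bash
cat >> h.py <<'E'
C=np.array([.504,.053])
def fp(th,r=.08,off=-.0215,z=.035):
    t=np.deg2rad(th);return [C[0]+r*np.cos(t)-off*np.sin(t),C[1]+r*np.sin(t)+off*np.cos(t),z,th+90]
E
python3 - <<'E'
from h import *
print(fp(-90))
rows([.45,-.027,.033],0,lin([.45,-.027,.033,0],fp(-90),5)+[fp(-90+2.5*i) for i in range(1,16)]);print()
a=fp(-52.5);print(a);rows(a[:3],a[3],[fp(-52.5+2.5*i) for i in range(1,20)])
E
```

```text
[np.float64(0.4825), np.float64(-0.027000000000000003), 0.035, 0]
[[[0.007, 0.0, -0.0], -0.0], [[0.013, 0.0, -0.001], -0.0], [[0.019, 0.0, -0.001], -0.0], [[0.026, 0.0, -0.002], -0.0], [[0.032, 0.0, -0.002], -0.0], [[0.036, 0.001, -0.002], -0.044], [[0.04, 0.002, -0.002], -0.087], [[0.043, 0.002, -0.002], -0.131], [[0.047, 0.003, -0.002], -0.175], [[0.05, 0.003, -0.002], -0.218], [[0.054, 0.003, -0.002], -0.262], [[0.058, 0.003, -0.002], -0.305], [[0.061, 0.003, -0.002], -0.349], [[0.065, 0.002, -0.002], -0.393], [[0.068, 0.002, -0.002], -0.436], [[0.072, 0.001, -0.002], -0.48], [[0.075, 0.0, -0.002], -0.524], [[0.079, -0.001, -0.002], -0.567], [[0.082, -0.002, -0.002], -0.611], [[0.086, -0.003, -0.002], -0.654]]

[np.float64(0.5356438175044361), np.float64(-0.023556637946986314), 0.035, 37.5]
[[[0.004, 0.001, -0.0], -0.044], [[0.007, 0.002, -0.0], -0.087], [[0.011, 0.002, -0.0], -0.131], [[0.014, 0.003, -0.0], -0.175], [[0.018, 0.003, -0.0], -0.218], [[0.021, 0.003, -0.0], -0.262], [[0.025, 0.003, -0.0], -0.305], [[0.029, 0.003, -0.0], -0.349], [[0.032, 0.002, -0.0], -0.393], [[0.036, 0.002, -0.0], -0.436], [[0.039, 0.001, -0.0], -0.48], [[0.043, 0.0, -0.0], -0.524], [[0.046, -0.001, -0.0], -0.567], [[0.05, -0.002, -0.0], -0.611], [[0.053, -0.003, -0.0], -0.654], [[0.056, -0.005, -0.0], -0.698], [[0.06, -0.006, -0.0], -0.742], [[0.063, -0.008, -0.0], -0.785], [[0.066, -0.01, -0.0], -0.829]]
```

{"name": "move_arm", "arguments": {
  "steps": [
    [[0.007, 0, 0], 0],
    [[0.013, 0, -0.001], 0],
    [[0.019, 0, -0.001], 0],
    [[0.026, 0, -0.002], 0],
    [[0.032, 0, -0.002], 0],
    [[0.036, 0.001, -0.002], -0.044],
    [[0.04, 0.002, -0.002], -0.087],
    [[0.043, 0.002, -0.002], -0.131],
    [[0.047, 0.003, -0.002], -0.175],
    [[0.05, 0.003, -0.002], -0.218],
    [[0.054, 0.003, -0.002], -0.262],
    [[0.058, 0.003, -0.002], -0.305],
    [[0.061, 0.003, -0.002], -0.349],
    [[0.065, 0.002, -0.002], -0.393],
    [[0.068, 0.002, -0.002], -0.436],
    [[0.072, 0.001, -0.002], -0.48],
    [[0.075, 0, -0.002], -0.524],
    [[0.079, -0.001, -0.002], -0.567],
    [[0.082, -0.002, -0.002], -0.611],
    [[0.086, -0.003, -0.002], -0.654]
  ]
}}

```text
time_s: 6.28
tool_pos: [0.5361, -0.0241, 0.0345]
tool_rot: [-180.0, 0.0, 37.6]
force: [-0.8, -0.7, 0.4]
grip_width: 0.0001
```

```bash
python3 - <<'E'
from h import *
now();p,d=shot('top','top3.png');p2,d2=shot('side','side3.png')
a=p[130:310,170:350];b=p2[130:310,180:360]
cv2.imwrite('pics/v3.png',cv2.resize(np.hstack([a,b])[:,:,::-1],None,fx=2.2,fy=2.2,interpolation=cv2.INTER_CUBIC))
E
```

```text
t 6.275 [ 0.5361 -0.0241  0.0345] [-1.7999e+02  1.0000e-02  3.7620e+01] F [-0.8  -0.66  0.36] 0.0001
```

View pics/v3.png

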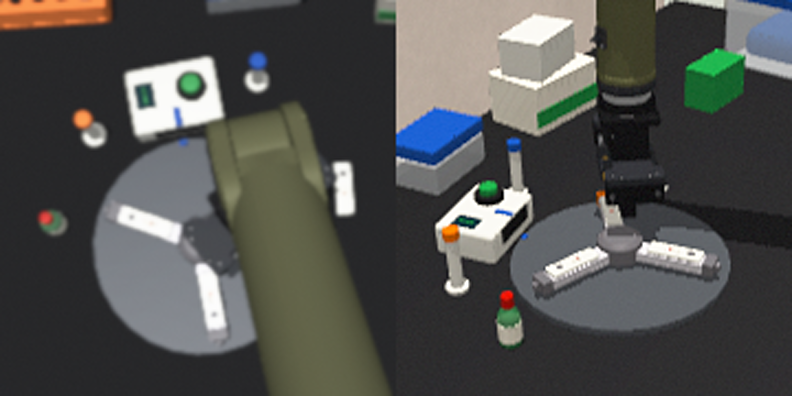

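The carousel follows the fingertip: the grey arms have turned about 40° and nothing else has moved. Continuing to −5°.

{"name": "move_arm", "arguments": {
  "steps": [
    [[0.004, 0.001, 0], -0.044],
    [[0.007, 0.002, 0], -0.087],
    [[0.011, 0.002, 0], -0.131],
    [[0.014, 0.003, 0], -0.175],
    [[0.018, 0.003, 0], -0.218],
    [[0.021, 0.003, 0], -0.262],
    [[0.025, 0.003, 0], -0.305],
    [[0.029, 0.003, 0], -0.349],
    [[0.032, 0.002, 0], -0.393],
    [[0.036, 0.002, 0], -0.436],
    [[0.039, 0.001, 0], -0.48],
    [[0.043, 0, 0], -0.524],
    [[0.046, -0.001, 0], -0.567],
    [[0.05, -0.002, 0], -0.611],
    [[0.053, -0.003, 0], -0.654],
    [[0.056, -0.005, 0], -0.698],
    [[0.06, -0.006, 0], -0.742],
    [[0.063, -0.008, 0], -0.785],
    [[0.066, -0.01, 0], -0.829]
  ]
}}

```text
time_s: 8.75
tool_pos: [0.5826, 0.024, 0.0346]
tool_rot: [180.0, 0.0, 85.1]
force: [0.1, -0.5, -0.5]
grip_width: 0.0006
```

```bash
cat >> h.py <<'E'
def arms(n,p,d,c,tol=25,guess=()):
    """each visible arm: white cassette pixels at height .042 -> axis angle (line from c)"""
    W,u,v=cloud(n,d);white=(p.min(2)>120)
    s=(W[:,2]>.034)&(W[:,2]<.047)&white[v,u];q=atz(n,np.stack([u[s],v[s]],1),.042)[:,:2]-c;r=np.hypot(*q.T)
    a=np.rad2deg(np.arctan2(q[:,1],q[:,0]));o=[]
    for g in guess:
        k=(r>.045)&(r<.12)&(np.abs((a-g+180)%360-180)<tol)
        if k.sum()<40: continue
        m=q[k].mean(0);uu,ss,vt=np.linalg.svd(q[k]-m,full_matrices=False);e=vt[0]*np.sign(vt[0]@m)
        o.append((g,k.sum(),round(float(np.rad2deg(np.arctan2(m[1],m[0]))),2),round(float(np.rad2deg(np.arctan2(e[1],e[0]))),2)))
    return o
E
python3 - <<'E'
from h import *
now();p,d=shot('top','top4.png');p2,d2=shot('side','side4.png')
print(arms('top',p,d,np.array([.5045,.051]),guess=(-5,115,235)));print(arms('side',p2,d2,np.array([.503,.056]),guess=(-5,115,235)))
for n,pp in(('top',p),('side',p2)):
    m=meas(n,pp)
    print([(np.round(c),a,atz(n,c,.03)[0].round(3)) for c,a in m['orange'] if 180<c[0]<340 and 140<c[1]<300])
a=p[130:310,170:350];b=p2[130:310,180:360]
cv2.imwrite('pics/v4.png',cv2.resize(np.hstack([a,b])[:,:,::-1],None,fx=2.2,fy=2.2,interpolation=cv2.INTER_CUBIC))
E
```

```text
t 8.75 [0.5826 0.024  0.0346] [179.98   0.    85.12] F [ 0.1  -0.55 -0.45] 0.0006
[(115, np.int64(224), 116.65, 117.16)]
[(-5, np.int64(132), -1.22, -4.17), (115, np.int64(154), 117.77, 117.38), (235, np.int64(151), -124.14, -122.41)]
[(array([207., 184.]), np.int32(61), array([0.674, 0.21 , 0.03 ]))]
[(array([247., 229.]), np.int32(44), array([0.63 , 0.046, 0.03 ])), (array([204., 236.]), np.int32(56), array([0.716, 0.14 , 0.03 ]))]
```

View pics/v4.png

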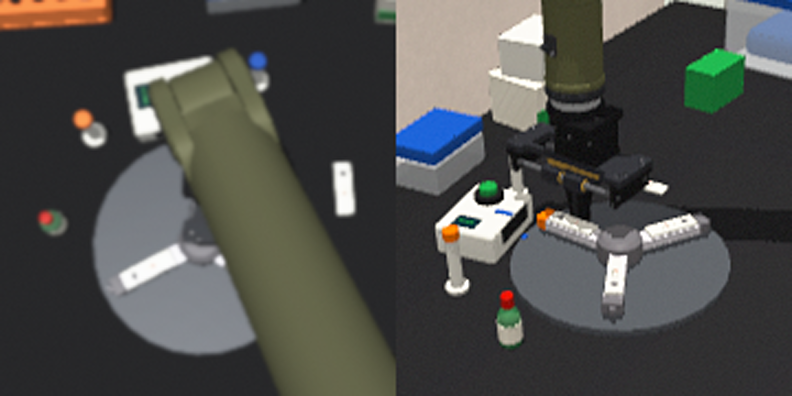

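```bash
python3 - <<'E'
from h import *
a=fp(-5)
th=[-3,-1,1,2.5,4,5,6,6.5,7,7]
b=fp(7)
rows(a[:3],a[3],[fp(t) for t in th]+[fp(6.5,off=-.024),fp(5,off=-.032),fp(5,off=-.045)]);print(fp(5,off=-.045))
E
```

```text
[[[0.003, 0.001, -0.0], -0.035], [[0.006, 0.001, -0.0], -0.07], [[0.008, 0.002, -0.0], -0.105], [[0.011, 0.002, -0.0], -0.131], [[0.013, 0.002, -0.0], -0.157], [[0.014, 0.003, -0.0], -0.175], [[0.016, 0.003, -0.0], -0.192], [[0.016, 0.003, -0.0], -0.201], [[0.017, 0.003, -0.0], -0.209], [[0.017, 0.003, -0.0], -0.209], [[0.014, 0.003, -0.0], -0.201], [[0.004, 0.004, -0.0], -0.175], [[-0.009, 0.007, -0.0], -0.175]]
[np.float64(0.5876175842709843), np.float64(0.015143698005684103), 0.035, 95]
```

{"name": "move_arm", "arguments": {
  "steps": [
    [[0.003, 0.001, 0], -0.035],
    [[0.006, 0.001, 0], -0.07],
    [[0.008, 0.002, 0], -0.105],
    [[0.011, 0.002, 0], -0.131],
    [[0.013, 0.002, 0], -0.157],
    [[0.014, 0.003, 0], -0.175],
    [[0.016, 0.003, 0], -0.192],
    [[0.016, 0.003, 0], -0.201],
    [[0.017, 0.003, 0], -0.209],
    [[0.017, 0.003, 0], -0.209],
    [[0.014, 0.003, 0], -0.201],
    [[0.004, 0.004, 0], -0.175],
    [[-0.009, 0.007, 0], -0.175]
  ]
}}

```text
time_s: 10.48
tool_pos: [0.5886, 0.0134, 0.0346]
tool_rot: [180.0, 0.0, 95.0]
force: [-0.1, 0.3, -1.2]
grip_width: 0.0004
```

```bash
python3 - <<'E'
from h import *
now();a=fp(5,off=-.045)
rows(a[:3],a[3],lin(a,[a[0],a[1],.155,95],4)+lin([a[0],a[1],.155,95],[.5,-.25,.2,60],8)+[[.5,-.25,.2,60]])
E
```

```text
t 10.475 [0.5886 0.0134 0.0346] [1.800e+02 2.000e-02 9.498e+01] F [-0.09  0.28 -1.16] 0.0004
[[[0.0, 0.0, -0.03], -0.0], [[0.0, 0.0, -0.06], -0.0], [[0.0, 0.0, -0.09], -0.0], [[0.0, 0.0, -0.12], -0.0], [[-0.032, -0.014, -0.126], 0.076], [[-0.064, -0.028, -0.131], 0.153], [[-0.096, -0.041, -0.137], 0.229], [[-0.128, -0.055, -0.142], 0.305], [[-0.16, -0.069, -0.148], 0.382], [[-0.192, -0.083, -0.154], 0.458], [[-0.224, -0.097, -0.159], 0.535], [[-0.256, -0.11, -0.165], 0.611], [[-0.256, -0.11, -0.165], 0.611]]
```

{"name": "move_arm", "arguments": {
  "steps": [
    [[0, 0, -0.03], 0],
    [[0, 0, -0.06], 0],
    [[0, 0, -0.09], 0],
    [[0, 0, -0.12], 0],
    [[-0.032, -0.014, -0.126], 0.076],
    [[-0.064, -0.028, -0.131], 0.153],
    [[-0.096, -0.041, -0.137], 0.229],
    [[-0.128, -0.055, -0.142], 0.305],
    [[-0.16, -0.069, -0.148], 0.382],
    [[-0.192, -0.083, -0.154], 0.458],
    [[-0.224, -0.097, -0.159], 0.535],
    [[-0.256, -0.11, -0.165], 0.611],
    [[-0.256, -0.11, -0.165], 0.611]
  ]
}}

```text
time_s: 12.1
tool_pos: [0.4998, -0.2553, 0.1998]
tool_rot: [180.0, 0.1, 59.5]
force: [0.4, 0.8, -0.9]
grip_width: 0.0004
```

```bash
cat >> h.py <<'E'
def reader(n,d):
    W,u,v=cloud(n,d)
    rs=(W[:,2]>.041)&(W[:,2]<.049)&(np.abs(W[:,1]-.09)<.085)&(np.abs(W[:,0]-.7)<.06)&(np.hypot(*(W[:,:2]-C).T)>.145)
    return [round(x,2) for x in cv2.minAreaRect(W[rs][:,:2].astype(np.float32)*1000)[0]],cv2.minAreaRect(W[rs][:,:2].astype(np.float32)*1000)[1:]
E
python3 - <<'E'
from h import *
now();p,d=shot('top','top5.png');p2,d2=shot('side','side5.png')
for n,pp,dd,c in(('top',p,d,np.array([.5043,.0510])),('side',p2,d2,np.array([.5027,.0562]))):
    W,u,v=cloud(n,dd);hs=(W[:,2]>.046)&(W[:,2]<.053)&(np.hypot(*(W[:,:2]-C).T)<.035);c=W[hs,:2].mean(0)
    print(n,'hub',c.round(4),arms(n,pp,dd,c,guess=(9,129,249)),'mod',carousel(W,c),'reader',reader(n,dd))
    m=meas(n,pp)
    for k,zz in(('orange',.033),('blue',.045),('blue',.012),('green',.065)):
        for q,a in m[k]:
            P=atz(n,q,zz)[0]
            if 180<q[0]<300 and 140<q[1]<300 and .1<np.hypot(*(P[:2]-c))<.3: print(k,zz,q.round(1),a,P.round(4),'ang',np.rad2deg(np.arctan2(P[1]-c[1],P[0]-c[0])).round(2))
a=p[140:275,190:290];b=p2[180:315,190:290]
cv2.imwrite('pics/v5.png',cv2.resize(np.hstack([a,b])[:,:,::-1],None,fx=4,fy=4,interpolation=cv2.INTER_CUBIC))
E
```

```text
t 12.1 [ 0.4998 -0.2553  0.1998] [1.7996e+02 8.0000e-02 5.9520e+01] F [ 0.37  0.82 -0.88] 0.0004
top hub [0.5045 0.0507] [(9, np.int64(194), 8.34, 8.0), (129, np.int64(219), 128.01, 127.69), (249, np.int64(222), -112.25, -111.9)] mod (np.float64(8.0876294716686), np.int64(675)) reader ([699.47, 84.82], ((91.53070831298828, 119.46052551269531), 9.128438949584961))
orange 0.033 [207.2 183.7] 61 [0.6727 0.2096 0.033 ] ang 43.37
orange 0.033 [254.7 197.9] 45 [0.627  0.0698 0.033 ] ang 8.86
blue 0.045 [286.7 157. ] 60 [ 0.7463 -0.0269  0.045 ] ang -17.77
blue 0.045 [250.4 183.1] 9 [0.6687 0.081  0.045 ] ang 10.46
blue 0.012 [286.7 157. ] 60 [ 0.7573 -0.0274  0.012 ] ang -17.15
blue 0.012 [250.4 183.1] 9 [0.6775 0.0836 0.012 ] ang 10.8
green 0.065 [256.2 167.8] 71 [0.7087 0.0625 0.065 ] ang 3.32
green 0.065 [235.4 173.4] 24 [0.6933 0.1227 0.065 ] ang 20.87
side hub [0.5027 0.0566] [(9, np.int64(144), 8.65, 8.0), (129, np.int64(151), 128.18, 127.24), (249, np.int64(143), -112.8, -113.15)] mod (np.float64(8.220293280137323), np.int64(482)) reader ([698.7, 88.67], ((91.36958312988281, 118.88765716552734), 9.859701156616211))
orange 0.033 [242.7 232.3] 49 [0.6267 0.0722 0.033 ] ang 7.18
orange 0.033 [204.4 235.7] 56 [0.7131 0.1437 0.033 ] ang 22.48
blue 0.045 [228.6 226.2] 11 [0.6712 0.081  0.045 ] ang 8.23
blue 0.045 [237.9 236.9] 8 [0.6129 0.1131 0.045 ] ang 27.16
blue 0.012 [228.6 226.2] 11 [0.7057 0.0408 0.012 ] ang -4.43
blue 0.012 [237.9 236.9] 8 [0.6444 0.0747 0.012 ] ang 7.29
green 0.065 [221.4 215.3] 57 [0.7074 0.0675 0.065 ] ang 3.05
green 0.065 [230.8 273.5] 64 [0.5134 0.2728 0.065 ] ang 87.15
```

View pics/v5.png

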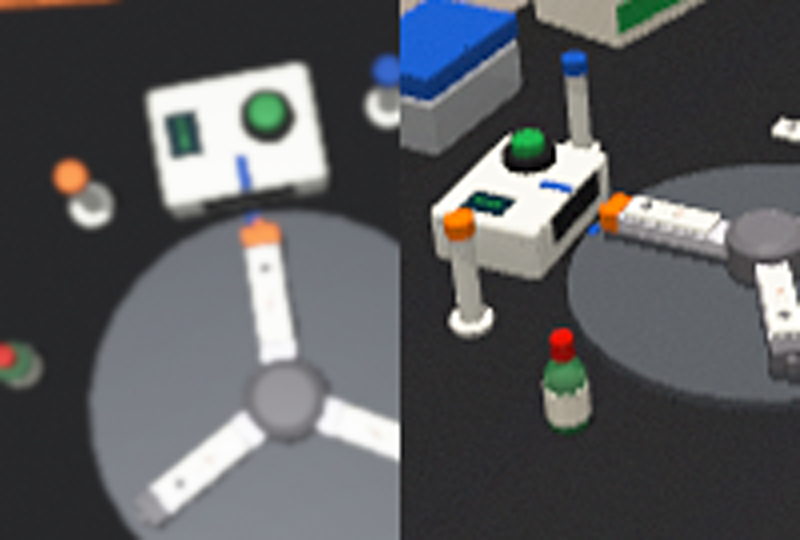

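```bash
cat >> h.py <<'E'
def align(n,p,d,th=8.,show=True):
    """carousel angle and station yaw from moments at known heights"""
    W,u,v=cloud(n,d);uv=np.stack([u,v],1);c=C.copy()
    white=p.min(2)>120;s=(W[:,2]>.0375)&(W[:,2]<.047)&white[v,u]
    Q=atz(n,uv[s],.042)[:,:2]
    for _ in range(6):
        q=Q-c;r=np.hypot(*q.T);a=np.rad2deg(np.arctan2(q[:,1],q[:,0]));M=[]
        for k in range(3):
            g=(r>.04)&(r<.118)&(np.abs((a-th-120*k+180)%360-180)<22);M.append(Q[g].mean(0))
        M=np.array(M);c=M.mean(0);z=(M-c)@[1,1j]*np.exp(-2j*np.pi*np.arange(3)/3);th=np.rad2deg(np.angle(z.mean()))
    rs=(W[:,2]>.0405)&(W[:,2]<.05)&(np.abs(W[:,1]-.088)<.085)&(np.abs(W[:,0]-.7)<.065)&(np.hypot(*(W[:,:2]-C).T)>.145)
    im=np.zeros(d.shape,np.uint8);im[v[rs],u[rs]]=1
    cn=max(cv2.findContours(im,cv2.RETR_EXTERNAL,cv2.CHAIN_APPROX_NONE)[0],key=cv2.contourArea)
    im[:]=0;cv2.drawContours(im,[cv2.convexHull(cn)],-1,1,-1);vv,uu=np.nonzero(im)
    R=atz(n,np.stack([uu,vv],1),.045)[:,:2];m=R.mean(0);e=np.linalg.svd(R-m,full_matrices=False)[2][0];e=e*np.sign(e[1])
    print(n,'hub',c.round(4),'armspread',np.rad2deg(np.angle(z)).round(2),'carousel',th.round(2),'reader',m.round(4),'dir',np.rad2deg(np.arctan2(m[1]-c[1],m[0]-c[0])).round(2),'dist',np.hypot(*(m-c)).round(4),'axis',(np.rad2deg(np.arctan2(e[1],e[0]))-90).round(2))
E
python3 - <<'E'
from h import *
for i in range(2):
  for n in('top','side'):
    p,d=shot(n);align(n,p,d)
p,d=shot('top')
for f in ('1','5'):
  for n in('top','side'):
    p=cv2.imread(f'pics/{n}{f}.png')[:,:,::-1];hsv=cv2.cvtColor(np.ascontiguousarray(p),cv2.COLOR_RGB2HSV).astype(int)
    b=np.clip(p[...,2].astype(float)-p[...,0],0,None)   # blueness-weighted centroids of marks
    for nm,z,P0 in(('topmark',.045,[.667,.081]),('rim',.012,[.644,.076])):
        q=pix(n,[*P0,z])[0];r=2.6 if nm=='rim' else 5;vv,uu=np.mgrid[:420,:560];w=np.where((np.hypot(uu-q[0],vv-q[1])<=r)&(b>35),b,0)
        k=np.array([(w*uu).sum(),(w*vv).sum()])/max(w.sum(),1);print(f,n,nm,k.round(2),atz(n,k,z)[0].round(4))
E
```

```text
top hub [0.5045 0.0513] armspread [7.98 8.34 8.34] carousel 8.22 reader [0.6985 0.0849] dir 9.82 dist 0.1969 axis 9.49
side hub [0.5025 0.0551] armspread [8.06 7.69 8.6 ] carousel 8.12 reader [0.6952 0.0939] dir 11.39 dist 0.1966 axis 9.11
top hub [0.5039 0.0515] armspread [7.66 7.87 8.5 ] carousel 8.01 reader [0.6987 0.0846] dir 9.64 dist 0.1976 axis 9.63
side hub [0.5022 0.0548] armspread [8.02 7.41 8.93] carousel 8.12 reader [0.6955 0.0938] dir 11.41 dist 0.1973 axis 8.86
1 top topmark [250.38 182.74] [0.6699 0.0812 0.045 ]
1 top rim [252.88 194.22] [0.643  0.0765 0.012 ]
1 side topmark [228.65 226.11] [0.6715 0.0806 0.045 ]
1 side rim [238.12 236.37] [0.6454 0.0721 0.012 ]
5 top topmark [250.38 182.74] [0.6699 0.0812 0.045 ]
5 top rim [252.09 193.72] [0.6446 0.0789 0.012 ]
5 side topmark [228.65 226.11] [0.6714 0.0806 0.045 ]
5 side rim [237.92 236.92] [0.6441 0.0748 0.012 ]
```

Four views agree: the carousel is at about 8.1° and the mark direction is about 9.7°, so it needs about 1.6° more. I'll go back in and nudge it.

```bash
python3 - <<'E'
from h import *
a=[.5,-.25,.2,60];h=fp(5,off=-.045,z=.155);b=fp(5,off=-.045)
rows(a[:3],60,lin(a,h,9)+[h]+lin(h,b,4)+[b]);print()
th=[(6,-.034),(7,-.026),(7.3,-.0215),(7.6,-.0215),(7.9,-.0215),(8.1,-.0215),(8.3,-.0215),(8.5,-.0215),(8.65,-.0215),(8.65,-.0215),(8.65,-.0215)]
P=[fp(t,off=o) for t,o in th];e=fp(5,off=-.045)
# finer rounding here
c,s=np.cos(np.deg2rad(95)),np.sin(np.deg2rad(95))
for x,y,z,w in P+lin(P[-1],e,3): print([[round(float(c*(x-b[0])+s*(y-b[1])),4),round(float(s*(x-b[0])-c*(y-b[1])),4),0],round(-np.deg2rad(w-95),3)],end=', ')
E
```

```text
[[[0.03, -0.006, 0.005], -0.068], [[0.061, -0.013, 0.01], -0.136], [[0.091, -0.019, 0.015], -0.204], [[0.122, -0.025, 0.02], -0.271], [[0.152, -0.031, 0.025], -0.339], [[0.182, -0.038, 0.03], -0.407], [[0.213, -0.044, 0.035], -0.475], [[0.243, -0.05, 0.04], -0.543], [[0.273, -0.057, 0.045], -0.611], [[0.273, -0.057, 0.045], -0.611], [[0.273, -0.057, 0.075], -0.611], [[0.273, -0.057, 0.105], -0.611], [[0.273, -0.057, 0.135], -0.611], [[0.273, -0.057, 0.165], -0.611], [[0.273, -0.057, 0.165], -0.611]]

[[0.0124, 0.0006, 0], np.float64(-0.017)], [[0.0218, 0.0009, 0], np.float64(-0.035)], [[0.0267, 0.0008, 0], np.float64(-0.04)], [[0.0272, 0.0009, 0], np.float64(-0.045)], [[0.0276, 0.001, 0], np.float64(-0.051)], [[0.0279, 0.001, 0], np.float64(-0.054)], [[0.0281, 0.0011, 0], np.float64(-0.058)], [[0.0284, 0.0012, 0], np.float64(-0.061)], [[0.0286, 0.0012, 0], np.float64(-0.064)], [[0.0286, 0.0012, 0], np.float64(-0.064)], [[0.0286, 0.0012, 0], np.float64(-0.064)], [[0.0191, 0.0008, 0], np.float64(-0.042)], [[0.0095, 0.0004, 0], np.float64(-0.021)], [[0.0, 0.0, 0], np.float64(-0.0)],
```

{"name": "move_arm", "arguments": {
  "steps": [
    [[0.03, -0.006, 0.005], -0.068],
    [[0.061, -0.013, 0.01], -0.136],
    [[0.091, -0.019, 0.015], -0.204],
    [[0.122, -0.025, 0.02], -0.271],
    [[0.152, -0.031, 0.025], -0.339],
    [[0.182, -0.038, 0.03], -0.407],
    [[0.213, -0.044, 0.035], -0.475],
    [[0.243, -0.05, 0.04], -0.543],
    [[0.273, -0.057, 0.045], -0.611],
    [[0.273, -0.057, 0.045], -0.611],
    [[0.273, -0.057, 0.075], -0.611],
    [[0.273, -0.057, 0.105], -0.611],
    [[0.273, -0.057, 0.135], -0.611],
    [[0.273, -0.057, 0.165], -0.611],
    [[0.273, -0.057, 0.165], -0.611],
    [[0.273, -0.057, 0.165], -0.611]
  ]
}}

```text
time_s: 14.45
tool_pos: [0.5892, 0.0148, 0.0357]
tool_rot: [179.9, 0.0, 95.0]
force: [0.9, 0.1, -0.4]
grip_width: 0.0003
```

{"name": "move_arm", "arguments": {
  "steps": [
    [[0.0124, 0.0006, 0], -0.017],
    [[0.0218, 0.0009, 0], -0.035],
    [[0.0245, 0.0008, 0], -0.04],
    [[0.0267, 0.0008, 0], -0.04],
    [[0.0272, 0.0009, 0], -0.045],
    [[0.0276, 0.001, 0], -0.051],
    [[0.0279, 0.001, 0], -0.054],
    [[0.0281, 0.0011, 0], -0.058],
    [[0.0284, 0.0012, 0], -0.061],
    [[0.0286, 0.0012, 0], -0.064],
    [[0.0286, 0.0012, 0], -0.064],
    [[0.0286, 0.0012, 0], -0.064],
    [[0.0286, 0.0012, 0], -0.064]
  ]
}}

```text
time_s: 16.08
tool_pos: [0.5871, 0.0431, 0.0345]
tool_rot: [-180.0, 0.0, 98.7]
force: [0.7, -0.8, 0.7]
grip_width: 0.0005
```

```bash
python3 - <<'E'
from h import *
now();print(fp(8.65))
p,d=shot('side');align('side',p,d)
E
```

```text
t 16.075 [0.5871 0.0431 0.0345] [-1.800e+02  1.000e-02  9.865e+01] F [ 0.73 -0.85  0.72] 0.0005
[np.float64(0.5863236008204067), np.float64(0.043776402656103185), 0.035, 98.65]
side hub [0.5014 0.0575] armspread [ 8.62 10.07 11.65] carousel 10.11 reader [0.6951 0.0934] dir 10.5 dist 0.197 axis 11.41
```

```bash
python3 - <<'E'
from h import *
a=fp(8.65);b=fp(8.65,off=-.045);u=[b[0],b[1],.155,95]
rows(a[:3],a[3],lin(a,b,3)+lin(b,u,4)+lin(u,[.5,-.25,.2,60],8)+[[.5,-.25,.2,60]])
E
```

```text
[[[-0.008, 0.0, -0.0], -0.0], [[-0.016, -0.0, -0.0], -0.0], [[-0.024, 0.0, -0.0], -0.0], [[-0.023, 0.0, -0.03], 0.016], [[-0.023, 0.0, -0.06], 0.032], [[-0.023, 0.0, -0.09], 0.048], [[-0.023, 0.0, -0.12], 0.064], [[-0.055, -0.016, -0.126], 0.14], [[-0.087, -0.032, -0.131], 0.216], [[-0.119, -0.049, -0.137], 0.293], [[-0.15, -0.065, -0.142], 0.369], [[-0.182, -0.081, -0.148], 0.445], [[-0.214, -0.097, -0.154], 0.522], [[-0.246, -0.113, -0.159], 0.598], [[-0.277, -0.13, -0.165], 0.675], [[-0.277, -0.13, -0.165], 0.675]]
```

{"name": "move_arm", "arguments": {
  "steps": [
    [[-0.008, 0, 0], 0],
    [[-0.016, 0, 0], 0],
    [[-0.024, 0, 0], 0],
    [[-0.023, 0, -0.03], 0.016],
    [[-0.023, 0, -0.06], 0.032],
    [[-0.023, 0, -0.09], 0.048],
    [[-0.023, 0, -0.12], 0.064],
    [[-0.055, -0.016, -0.126], 0.14],
    [[-0.087, -0.032, -0.131], 0.216],
    [[-0.119, -0.049, -0.137], 0.293],
    [[-0.15, -0.065, -0.142], 0.369],
    [[-0.182, -0.081, -0.148], 0.445],
    [[-0.214, -0.097, -0.154], 0.522],
    [[-0.246, -0.113, -0.159], 0.598],
    [[-0.277, -0.13, -0.165], 0.675],
    [[-0.277, -0.13, -0.165], 0.675]
  ]
}}

```text
time_s: 18.12
tool_pos: [0.4987, -0.2549, 0.1998]
tool_rot: [180.0, 0.1, 59.5]
force: [0.1, 1.1, -0.1]
grip_width: 0.0003
```

```bash
python3 - <<'E'
from h import *
now()
for i in range(3):
  for n in('top','side'):
    p,d=shot(n,n+'6.png');align(n,p,d,9.)
    if i==0:
        W,u,v=cloud(n,d);hs=(W[:,2]>.046)&(W[:,2]<.053)&(np.hypot(*(W[:,:2]-C).T)<.035);c=W[hs,:2].mean(0);print(arms(n,p,d,c,guess=(9,129,249)),carousel(W,c))
# overlay: radial lines from hub toward yaw 9.7 at z=.042, dots
a=cv2.imread('pics/top6.png')[140:275,190:290];b=cv2.imread('pics/side6.png')[180:315,190:290]
cv2.imwrite('pics/v6.png',cv2.resize(np.hstack([a,b]),None,fx=4,fy=4,interpolation=cv2.INTER_CUBIC))
E
```

```text
t 18.125 [ 0.4987 -0.2549  0.1998] [1.7997e+02 9.0000e-02 5.9530e+01] F [ 0.13  1.14 -0.07] 0.0003
top hub [0.5036 0.0514] armspread [ 9.51  9.45 10.61] carousel 9.86 reader [0.6987 0.0848] dir 9.72 dist 0.1979 axis 12.31
[(9, np.int64(192), 9.83, 10.24), (129, np.int64(221), 130.2, 129.97), (249, np.int64(217), -110.38, -110.11)] (np.float64(9.844456843416387), np.int64(675))
side hub [0.5018 0.056 ] armspread [ 9.16  9.53 11.03] carousel 9.91 reader [0.695  0.0928] dir 10.77 dist 0.1967 axis 10.25
[(9, np.int64(146), 10.22, 8.31), (129, np.int64(153), 129.5, 129.89), (249, np.int64(146), -110.21, -107.75)] (np.float64(9.925059479984418), np.int64(491))
top hub [0.5043 0.0512] armspread [ 9.69  9.64 10.06] carousel 9.79 reader [0.6988 0.0849] dir 9.84 dist 0.1974 axis 9.25
side hub [0.5025 0.0544] armspread [10.07  9.05 10.46] carousel 9.86 reader [0.6954 0.0934] dir 11.43 dist 0.1968 axis 9.42
top hub [0.504  0.0515] armspread [ 9.68  9.68 10.51] carousel 9.96 reader [0.6987 0.0848] dir 9.72 dist 0.1976 axis 9.61
side hub [0.5018 0.0555] armspread [ 9.14  9.51 11.24] carousel 9.96 reader [0.6956 0.0935] dir 11.09 dist 0.1974 axis 8.2
```

View pics/v6.png

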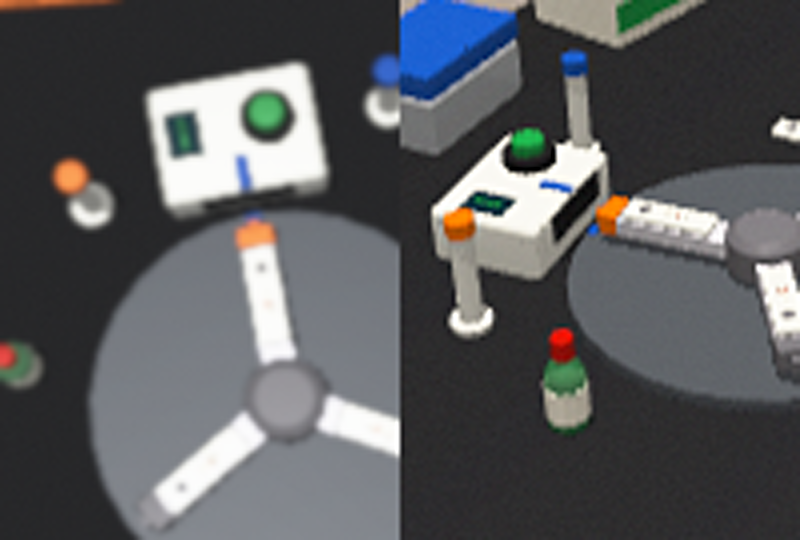

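The orange cap now sits on the line from the hub to the blue mark (cap about (256,233), mark (243,172), hub (287,398)). The carousel measures 9.9° against a target of 9.7–10.0°. Next I'll profile the button.

```bash
python3 - <<'E'
from h import *
for n,c0 in(('top',(.7085,.0627)),('side',(.7065,.068))):
    p,d=shot(n);W,u,v=cloud(n,d);col=p[v,u].astype(int);g=(col[:,1]>col[:,0]+30)&(col[:,1]>col[:,2]+20)
    r=np.hypot(W[:,0]-c0[0],W[:,1]-c0[1]);near=(r<.035)&(W[:,2]>.04)
    k=g&near&(W[:,2]>.05);print(n,'green',W[k].mean(0).round(4),W[k].min(0).round(4),W[k].max(0).round(4))
    t=k&(W[:,2]>np.percentile(W[k,2],60));print(' top part',W[t].mean(0).round(4))
    dk=near&(col.max(1)<80);print(' dark',np.percentile(W[dk,2],[5,25,50,75,95]).round(4),W[dk].mean(0).round(4),W[dk].min(0).round(3),W[dk].max(0).round(3))
    for a in np.arange(0,.03,.003):
        s=near&(r>=a)&(r<a+.003);print(f'  r{a:.3f}',np.percentile(W[s,2],[10,50,90]).round(4) if s.any() else '',g[s].mean().round(2) if s.any() else '')
E
```

```text
top green [0.7093 0.0627 0.0652] [0.6975 0.0491 0.0556] [0.726  0.0753 0.0717]
 top part [0.7101 0.0622 0.0691]
 dark [0.0549 0.0558 0.0573 0.0582 0.0613] [0.6988 0.0601 0.0575] [0.692 0.046 0.055] [0.71  0.078 0.063]
  r0.000 [0.0654 0.0669 0.0683] 1.0
  r0.003 [0.0667 0.0685 0.0699] 1.0
  r0.006 [0.0658 0.0682 0.0713] 1.0
  r0.009 [0.0597 0.0656 0.0686] 1.0
  r0.012 [0.0556 0.0588 0.0663] 0.59
  r0.015 [0.0521 0.0575 0.0604] 0.11
  r0.018 [0.0452 0.0556 0.0606] 0.0
  r0.021 [0.0439 0.0474 0.0558] 0.0
  r0.024 [0.0436 0.0457 0.0485] 0.0
  r0.027 [0.0429 0.0453 0.0482] 0.0
side green [0.7077 0.0666 0.065 ] [0.6977 0.0491 0.0555] [0.7244 0.0789 0.0708]
 top part [0.709  0.0641 0.0687]
 dark [0.0479 0.0524 0.0561 0.0585 0.0599] [0.7017 0.0711 0.0551] [0.689 0.046 0.047] [0.723 0.085 0.06 ]
  r0.000 [0.0641 0.0652 0.0662] 1.0
  r0.003 [0.0583 0.0663 0.0689] 1.0
  r0.006 [0.0579 0.0636 0.0681] 0.93
  r0.009 [0.0526 0.0611 0.0687] 0.64
  r0.012 [0.046  0.0561 0.0679] 0.18
  r0.015 [0.0474 0.0551 0.06  ] 0.07
  r0.018 [0.0454 0.0481 0.0589] 0.08
  r0.021 [0.045  0.0471 0.0585] 0.0
  r0.024 [0.0455 0.0464 0.0477] 0.0
  r0.027 [0.0448 0.0463 0.0478] 0.0
```

```bash
python3 - <<'E'
from h import *
a=[.5,-.25,.2,60];h=[.709,.064,.15,60];b=[.709,.064,.09,60]
rows(a[:3],60,lin(a,h,10)+[h]+lin(h,b,4)+[b]*2)
E
```

```text
[[[0.038, 0.002, 0.005], -0.0], [[0.075, 0.005, 0.01], -0.0], [[0.113, 0.007, 0.015], -0.0], [[0.151, 0.01, 0.02], -0.0], [[0.188, 0.012, 0.025], -0.0], [[0.226, 0.014, 0.03], -0.0], [[0.264, 0.017, 0.035], -0.0], [[0.301, 0.019, 0.04], -0.0], [[0.339, 0.022, 0.045], -0.0], [[0.376, 0.024, 0.05], -0.0], [[0.376, 0.024, 0.05], -0.0], [[0.376, 0.024, 0.065], -0.0], [[0.376, 0.024, 0.08], -0.0], [[0.376, 0.024, 0.095], -0.0], [[0.376, 0.024, 0.11], -0.0], [[0.376, 0.024, 0.11], -0.0], [[0.376, 0.024, 0.11], -0.0]]
```

{"name": "move_arm", "arguments": {
  "steps": [
    [[0.038, 0.002, 0.005], 0],
    [[0.075, 0.005, 0.01], 0],
    [[0.113, 0.007, 0.015], 0],
    [[0.151, 0.01, 0.02], 0],
    [[0.188, 0.012, 0.025], 0],
    [[0.226, 0.014, 0.03], 0],
    [[0.264, 0.017, 0.035], 0],
    [[0.301, 0.019, 0.04], 0],
    [[0.339, 0.022, 0.045], 0],
    [[0.376, 0.024, 0.05], 0],
    [[0.376, 0.024, 0.05], 0],
    [[0.376, 0.024, 0.065], 0],
    [[0.376, 0.024, 0.08], 0],
    [[0.376, 0.024, 0.095], 0],
    [[0.376, 0.024, 0.11], 0],
    [[0.376, 0.024, 0.11], 0],
    [[0.376, 0.024, 0.11], 0]
  ]
}}

```text
time_s: 20.65
tool_pos: [0.7095, 0.0633, 0.0899]
tool_rot: [180.0, -0.0, 60.0]
force: [0.1, -0.2, 1.1]
grip_width: 0.0007
```

```bash
python3 - <<'E'
from h import *
now();p,d=shot('side','side7.png');print(pix('side',[.709,.064,.069]))
cv2.imwrite('pics/v7.png',cv2.resize(p[150:285,150:310][:,:,::-1],None,fx=4,fy=4,interpolation=cv2.INTER_CUBIC))
E
```

```text
t 20.65 [0.7095 0.0633 0.0899] [ 1.7998e+02 -3.0000e-02  5.9970e+01] F [ 0.07 -0.23  1.07] 0.0007
[[221.57037592 213.55876122]]
```

View pics/v7.png

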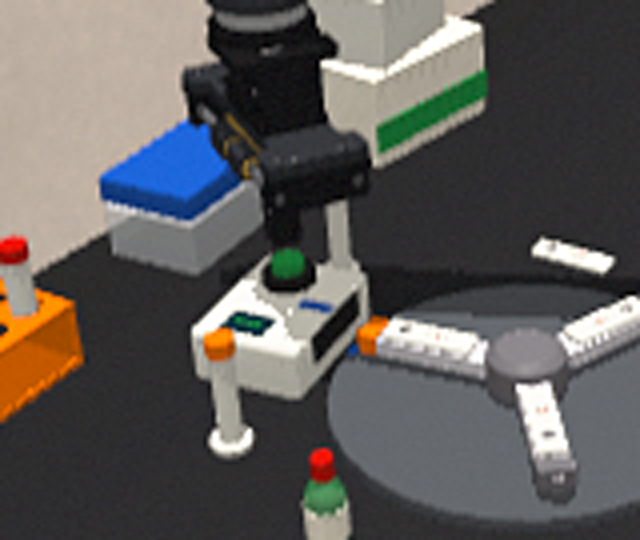

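The fingertips are centred just above the green button at (288,262). The blue-capped tube is clear below the gripper body. Pressing slowly.

{"name": "move_arm", "arguments": {
  "steps": [
    [[0, 0, 0.005], 0],
    [[0, 0, 0.01], 0],
    [[0, 0, 0.013], 0],
    [[0, 0, 0.015], 0],
    [[0, 0, 0.017], 0],
    [[0, 0, 0.018], 0],
    [[0, 0, 0.018], 0],
    [[0, 0, 0.018], 0]
  ]
}}

```text
time_s: 21.7
tool_pos: [0.709, 0.0632, 0.0717]
tool_rot: [-180.0, 0.0, 60.0]
force: [-3.1, -1.3, 3.1]
grip_width: 0.0003
```

{"name": "move_arm", "arguments": {
  "steps": [
    [[0, 0, 0.001], 0],
    [[0, 0, 0.0015], 0],
    [[0, 0, 0.0015], 0],
    [[0, 0, 0.0015], 0]
  ]
}}

```text
time_s: 22.2
tool_pos: [0.7091, 0.0632, 0.0701]
tool_rot: [-180.0, 0.0, 60.0]
force: [-3.1, -0.5, 4.7]
grip_width: 0.0004
```

{"name": "move_arm", "arguments": {
  "steps": [
    [[0, 0, 0.001], 0],
    [[0, 0, 0.0015], 0],
    [[0, 0, 0.0015], 0],
    [[0, 0, 0.0015], 0]
  ]
}}

```text
time_s: 22.7
tool_pos: [0.7092, 0.0632, 0.0695]
tool_rot: [180.0, 0.0, 60.0]
force: [-5.5, -0.9, 8.8]
grip_width: 0.0003
```

{"name": "move_arm", "arguments": {
  "steps": [
    [[0, 0, 0.001], 0],
    [[0, 0, 0.001], 0],
    [[0, 0, 0.001], 0],
    [[0, 0, 0.001], 0]
  ]
}}

```text
time_s: 23.2
tool_pos: [0.7092, 0.0632, 0.0694]
tool_rot: [180.0, 0.0, 60.0]
force: [-6.6, -1.4, 11.9]
grip_width: 0.0004
```

Commanding 1 mm more moved it only 0.1 mm while the force rose to 12 N, so it is at the bottom stop. Releasing and retreating.

{"name": "move_arm", "arguments": {
  "steps": [
    [[0, 0, -0.004], 0],
    [[0, 0, -0.01], 0],
    [[0, 0, -0.022], 0],
    [[0, 0, -0.05], 0],
    [[0, 0, -0.082], 0],
    [[-0.038, -0.002, -0.087], 0],
    [[-0.075, -0.005, -0.092], 0],
    [[-0.113, -0.007, -0.097], 0],
    [[-0.151, -0.01, -0.102], 0],
    [[-0.188, -0.012, -0.107], 0],
    [[-0.226, -0.014, -0.112], 0],
    [[-0.264, -0.017, -0.117], 0],
    [[-0.301, -0.019, -0.122], 0],
    [[-0.339, -0.022, -0.127], 0],
    [[-0.376, -0.024, -0.132], 0],
    [[-0.376, -0.024, -0.132], 0],
    [[-0.376, -0.024, -0.132], 0]
  ]
}}

```text
time_s: 25.32
tool_pos: [0.501, -0.2496, 0.1999]
tool_rot: [179.9, -0.0, 60.0]
force: [-0.4, 0.9, 0.4]
grip_width: 0.0006
```

```bash
python3 - <<'E'
from h import *
now()
for n in('top','side','top','side'):
    p,d=shot(n,n+'8.png');align(n,p,d,9.)
    W,u,v=cloud(n,d);col=p[v,u].astype(int);g=(col[:,1]>col[:,0]+30)&(col[:,1]>col[:,2]+20)&(W[:,2]>.05)&(np.hypot(W[:,0]-.708,W[:,1]-.065)<.03);print('green',W[g].mean(0).round(4),W[g].max(0).round(4))
a=cv2.imread('pics/top8.png')[140:275,175:350];b=cv2.imread('pics/side8.png')[180:315,180:300]
cv2.imwrite('pics/v8.png',cv2.resize(np.hstack([a,b]),None,fx=2.7,fy=2.7,interpolation=cv2.INTER_CUBIC))
for n in('top','side'):
    x,y=[cv2.imread(f'pics/{n}{k}.png').astype(int) for k in(6,8)];D=np.abs(x-y).max(2)>60;print(n,'changed px vs before press',D.sum(),np.argwhere(D)[:5].tolist())
E
```

```text
t 25.325 [ 0.501  -0.2496  0.1999] [ 1.7994e+02 -4.0000e-02  6.0010e+01] F [-0.44  0.85  0.4 ] 0.0006
top hub [0.5037 0.0509] armspread [10.    9.3  10.48] carousel 9.92 reader [0.6988 0.0845] dir 9.75 dist 0.1979 axis 8.72
green [0.7095 0.0626 0.065 ] [0.7256 0.0753 0.0721]
side hub [0.5021 0.0548] armspread [ 9.72  9.22 10.87] carousel 9.94 reader [0.6948 0.0929] dir 11.17 dist 0.1965 axis 11.21
green [0.707  0.0674 0.0656] [0.7211 0.0793 0.0703]
top hub [0.5034 0.0508] armspread [ 9.92  9.24 10.43] carousel 9.86 reader [0.6989 0.0849] dir 9.89 dist 0.1985 axis 10.07
green [0.7093 0.0626 0.0649] [0.7257 0.0753 0.0723]
side hub [0.5024 0.056 ] armspread [ 9.26  9.91 10.94] carousel 10.04 reader [0.6948 0.0929] dir 10.86 dist 0.1959 axis 10.96
green [0.7074 0.0669 0.0651] [0.7206 0.0786 0.0703]
top changed px vs before press 0 []
side changed px vs before press 9 [[40, 357], [41, 356], [69, 347], [93, 559], [94, 559]]
```

View pics/v8.png

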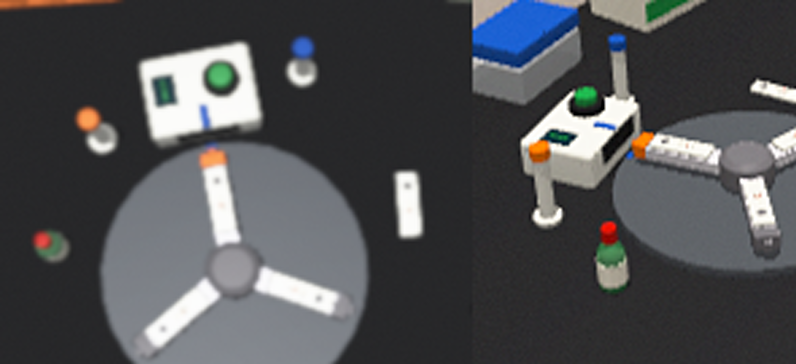

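The orange cap (212,157) lies on the line from the hub (233,268) to the blue mark (205,117). The button is back up, and the tubes, bottle and cassettes stand where they were. Handing in.

```bash
python3 -c "
from cell import env
print(env.sign_off())"
```

```text
the job is handed in; nothing more can be done
None
```

I turned the carousel about 100° counterclockwise by pushing the orange arm's side with the closed fingertips, then finished with a 1.7° nudge. After that I pressed the green button and let it go. The job was handed in at about 25 s with the arm clear.

- **Alignment:** The carousel measures 9.9–10.0° in both cameras. From the top camera the mark line is 9.7–10.2°, taking in the reader centre and the blue marks. The reader's direction from the side camera disagreed, at about 11°, because the reader's outline there takes in its side faces. The side camera's blue marks read lower, at 7–9°, so I relied on the top view. I judge the arm to be in line within about 0.5°.
- **Button:** It went down to a hard stop, where commanding 1 mm more moved it only 0.1 mm at 12 N. It sprang back to its original height, with green-top centre heights the same before and after. The sideways force on the finger was up to about 7 N during the press.
- **Everything else:** The top image showed no changes between just before and just after the press. The side image showed a few changed pixels, the ones I listed lying away from the station. In the pictures, the tubes, bottle and cassette near the station looked unmoved from the start. I did not measure the carton, cup or second cassette again, but the arm did not go near them. I also did not measure whether the carousel lifted off its seat. The vertical force stayed around 1 N in the readings taken while the fingertip was against it.

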